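# Release and take off a snap-in filter cover

## Task

The gas filter unit has to be opened for a filter change. Press the orange snap tab at the end of the unit gently inward, without over-stressing it, and keep it pressed until that end of the cover has sprung up; let the tab go, then take the blue cover by its grey rib, lift it off and set it down gently in the metal tray, lying flat and right way up inside its walls. Do not pry or force the cover, and leave the other things on the bench where they are.

Things in the scene. Friction and masses are not known exactly. Their poses are not given: they have to be found in the camera images.
- unit: gas filter unit: open-topped beige box fixed to the bench, 120 (its x) x 104 (its y) x 65 high, closed by the cover. Origin: centre of its underside. The springy orange snap tab stands at its +x end, on its centre line, and is pressed towards unit -x. A damped spring inside lifts the cover's +x end once the tab is held in past release.
- tab_foot (a point): fixed foot under the tab: 70.5 from the unit's origin along unit +x, 10 above the bench. From the tab's top a pad sticks out to unit +x: 24 wide, 12 high, round end, its middle 48 above the bench. How far it sticks out differs from unit to unit: its end is 88 to 114 from the unit's origin at rest, so feel or look for it. The cover's claws reach out to 78.
- tab (a joint): travel of the snap tab, m: 0 at rest, grows as it is pressed inward. The claws come free at 0.0035 to 0.005; hard stop at 0.0065. Pressing takes about 3 N at first, 6 to 8 N at release, 8 to 9 N just before the stop; beyond that the force climbs steeply, and it breaks above 15 N. It springs back when let go.
- cover: loose slate-blue snap-in cover, 0.13 to 0.2 kg, plate 140 x 104 x 5 (x -62 to 78, y -52 to 52) with a rim and two claws 18 deep below it. Origin: underside of the plate, over the middle of the unit, 65 above the bench when closed; axes as the unit's. On a flat floor it stands level, origin 18 up. Once sprung up it stays up, tilted about 0.08 rad, and lifts straight off.
- cover_rib (a point): top middle of the grey grip rib on the cover: rib 60 long (cover x), 14 thick (cover y), 22 tall, its top 27 above the cover's origin (92 above the bench when closed). Grip it across its 14 thickness from above.
- cover_claw (a point): point midway between the two claws at the cover's +x end, at their lower ends: 71.8 along cover +x, 18 below the cover's origin; 47 above the bench when latched. With the tab held in it rises slowly, in about 1 s (up to 2 s), to about 58; let go too early it stays latched.
- tray: shallow aluminium parts tray fixed to the bench, outside 200 (its x) x 170 (its y) x 16 high, walls and floor 5 thick, inside 190 x 160. Origin: centre of its underside; inner floor 5 above it.
- cartridge: bystander, loose: spare filter cartridge, white, standing, 32 dia x 44. Origin: centre of its underside. Leave alone.
- marker: bystander, loose: white marker pen with red cap, lying, about 125 x 13 x 13. Origin: centre of its underside. Leave alone.
- mouse: bystander, loose: grey computer mouse 100 x 60 x 30. Origin: centre of its underside. Leave alone.
- jar: bystander, loose: amber jar with blue cap, 56 dia x 70. Origin: centre of its underside. Leave alone.
- bottle: bystander, loose: clear bottle with red cap, 60 dia x 100. Origin: centre of its underside. Leave alone.
- vials: bystander, loose: blue block 60 x 130 x 30 with small vials standing in it to 52 high. Origin: centre of its underside. Leave alone.
Not all that is in view belongs to the job. There is more than one size of the cover; the job needs the middle-sized. There is more than one size of the unit; the job needs the larger.

How it is judged (in metres and radians):
On the way, in this order (a step that is already met when the one before it is completed fails the run):
1. the fingers press the tab inward, without touching the cover (value of joint tab above 0.0025 m and contact force between the fingers and unit above 1 N and contact force between the fingers and cover below 0.5 N), for 0.1 s.
2. the cover's tab end has sprung up at least 8 mm, untouched, and the tab is let go (z of cover_claw in the frame of unit above 0.055 m and value of joint tab below 0.0015 m and contact force between the fingers and cover below 0.5 N), for 0.2 s.
3. the cover is lifted clear of the unit in the fingers (z of cover in the frame of unit above 0.1 m and contact force between the fingers and cover above 0.5 N), for 0.1 s.
At the end, for the whole second after the job is handed in: the cover lies in the tray, right way up, tilted less than 0.06 rad, its origin within 50 mm of the tray's middle in the tray's x and y and 19 to 28 mm above the tray's underside (standing on the tray's floor), at rest; the tab is back at less than 1.5 mm (x of cover in the frame of tray between -0.05 and 0.05 m and y of cover in the frame of tray between -0.05 and 0.05 m and z of cover in the frame of tray between 0.019 and 0.028 m and angle between cover's own z axis and vertical below 0.06 rad and linear speed of cover below 0.02 m/s and value of joint tab below 0.0015 m); the robot touches nothing.
It fails at once if the robot pushes on the unit or its tab with more than 15 N (contact force between any of the fingers, the arm and unit above 15 N).
It fails at once if the cover is forced against the unit or its latch with more than 20 N (contact force between cover and unit above 20 N).
It fails at once if the cover is dropped or thrown (faster than 0.4 m/s with no finger on it) (linear speed of cover above 0.4 m/s and contact force between the fingers and cover below 0.05 N).
It fails at once if a bystander is shifted by more than 20 mm (distance of any of cartridge, marker, mouse, jar, bottle, vials from where it was at the start of the episode above 0.02 m).
It also fails if it takes over 72 s, if anything falls off the work surface, if the arm or the gripper's body presses on something with over 40 N, if the wrist force passes 120 N, or if a joint passes its speed limit or range.

## Robot

A 6-joint arm with a two-finger parallel gripper is mounted at the origin on the work surface. World frame = base frame: x ahead of the robot, y to its left, z up, the work surface at z = 0. Lengths are in mm, angles in rad, forces in N, time in s.
With the tool pointing down it reaches from about 300 to 875 mm from the base axis. Payload 4.2 kg.
Tool frame: the origin (TCP) lies at the very end of the fingers, on their centre line; the grasp point (between the pads) lies r.grasp_offset behind it (r.grasp_offset is the distance from the TCP to the grasp point, in mm); z points along the fingers, y is the line along which they close (so a half turn about z gives the same grasp; the last joint's range is limited). The gripper opens to 85 mm and grips with 20 to 120 N. Pads are 22 mm wide; open, the fingers measure 114 mm over their backs; the gripper's body (76 mm by 85 mm) begins 54 mm behind the grasp point. The pads swing forward as they close: fully open they stand 13 mm farther back than shut.
Start: joints at [-1.272, 0.32, 1.565, -0, 1.257, -0.02], TCP at [180.224, -546.043, 206.938] pointing down, gripper open.
Joint ranges: [-3.11, 3.11], [-0.84, 2.01], [0.21, 2.61], [-1.34, 4.49], [0.05, 2.63], [-2.56, 2.56]. Speed limits (rad/s): [2.57, 2.57, 3.14, 3.14, 3.14, 3.14].

## Interface

Orientations are given as a rotation vector (axis times angle).
In Python, from workcell import r gives the robot as it stands. The module is installed in compiled form; this text tells all that it offers.
- The arm moves only by the tool apply_moves, never from a script. Its argument "moves" is one flat list of numbers, 5 for each row, row after row: the shift along the world's x, y, z in cm, then the turn about the world's z in degrees, then the opening in per cent of the stroke, from 0 (shut) to 100 (fully open). In form: [tx, ty, tz, spin, claw, tx, ty, tz, spin, claw, ...]. A call has 1 to 12 rows; each row is the pose to reach, as a shift and turn from the pose commanded when the call began; what a row does not reach only later rows make up. A row lasts 1/10 s, in which the tool goes at most 50 mm and 8.59 degrees, less where a joint would pass 70% of its speed; a pose out of reach is approached as far as the arm can. A call with a gripper value outside its range is refused whole. The fingers move at their own pace and stop on an object; "squeeze" is the grip in N (left out, the last holds). Time passes only in rows, so rows that repeat a pose let the fingers close. It gives the time, the measured TCP pose, the force, the opening and the grip force at its end, in the units of the state.
- r.read_state(): the state, without advancing time (a new reading comes with each control period).
- r.camera(name): name is "side" or "top" or "wrist"; returns a dict with "frame" (384x512x3 uint8, blue, green, red), "K" (3x3 intrinsics, pixels), "extrinsics" (4x4, takes a point from camera to world coordinates); the wrist camera has in their place "tool_from_camera" (4x4, takes a point from camera to tool coordinates, whose origin is the TCP and whose axes are the flange's). Camera axes: x right, y up, looking along -z (the intrinsics and any distortion apply to the point x, -y, -z); pixel columns grow to the right and rows downward; lengths in mm; the calibration is good to about 2 mm. A picture is of the moment at which its call begins: read the wrist's pose just before it. There is no depth.
- r.finish_job(): hands the job in; it is judged then, once.
Trained networks look in the newest picture that a camera, given by its name, has taken for a name from the list of things; names that differ only in an ending like _2 or _b are one class to them, and where a whole thing is asked for, a point or a joint stands for the part that bears it (a point fixed in the world has none). Each returns a list of dicts, best first, with "confidence" (0 to 1); they miss things now and then, are a little off and sometimes report something else, mostly with a low value. They report only what shows in the picture. A call takes as long as a camera call. They do not tell look-alikes from the thing itself.
- r.boxes_of(camera, name): "position" ([x, y, z] in mm, in world coordinates, good to about 4 mm: the middle of the surface that is visible of it).
The state is a dict: "time": time; "joint_positions": joint angles; "joint_velocities": joint speeds; "tau": joint torques, N m; "position": TCP position; "ee_rot": TCP orientation; "ft_force": force on the tool from outside, world axes, zero at the start; "torque": the same for the moment, N m; "width": finger opening in mm; "grasp_force": force on a finger pad.
Only numpy, scipy, OpenCV 4.12 (cv2) and the standard library are available. Lean on these libraries where they do the work, as an engineer would, in place of code of your own. Each camera call takes 0.05 s, during which the arm holds its last target. There are 200 camera calls.

## Working session

There is one attempt and no reset: what is moved stays moved. The work goes in short steps, Python scripts to look and compute and a tool call to move; the robot and the scene stay as the last step left them, time stands still between calls to the robot, and variables do not carry over. Pictures are saved under pics/ and viewed, at most 10 in all, crops included, and the job is handed in when it is done.

Besides the shell and the picture viewer there is one more tool, called after "Call:" as name(argument=value, ...), one argument or row to a line, values as JSON. apply_moves: Moves the arm, as the interface text tells. Its arguments: {"type":"object","properties":{"moves":{"type":"array"},"squeeze":{"type":"number"}},"required":["moves"]}

```bash
mkdir -p pics; python3 - <<'E'
from workcell import r
import cv2,numpy as np
for c in ("top","side"):
    d=r.camera(c); cv2.imwrite(f"pics/{c}1.png",d["frame"]); np.savez(f"{c}.npz",**d)
    E=np.array(d["extrinsics"]); print(c,np.array(d["K"]).round(1).tolist(),E.round(3).tolist(),[k for k in d])
    for n in ["unit","tab_foot","tab","cover","cover_rib","tray","cartridge","marker","mouse","jar","bottle","vials"]:
        try: print(n,[(round(b["confidence"],2),np.round(b["position"]).tolist()) for b in r.boxes_of(c,n)])
        except Exception as e: print(n,e)
s=r.read_state(); print(s["time"],s["position"],s["ee_rot"],s["ft_force"],s["width"],r.grasp_offset)
E
```

```text
top [[442.5, 0.0, 260.2], [0.0, 442.5, 188.5], [0.0, 0.0, 1.0]] [[-0.03, 0.993, -0.112, 353.365], [-1.0, -0.029, 0.006, 17.99], [0.003, 0.112, 0.994, 1618.47], [0.0, 0.0, 0.0, 1.0]] ['frame', 'K', 'extrinsics']
unit [(0.75, [510.0, -230.0, 36.0]), (0.74, [511.0, -253.0, 68.0])]
tab_foot [(0.93, [614.0, -114.0, 22.0]), (0.71, [600.0, -266.0, 53.0]), (0.46, [508.0, -227.0, 35.0]), (0.42, [654.0, 446.0, 31.0])]
tab [(0.63, [670.0, -116.0, 39.0]), (0.41, [745.0, 13.0, 8.0]), (0.37, [598.0, -273.0, 55.0])]
cover [(0.94, [510.0, -254.0, 72.0]), (0.91, [381.0, -128.0, 15.0]), (0.64, [276.0, -308.0, 29.0])]
cover_rib [(0.84, [509.0, -255.0, 68.0]), (0.74, [379.0, -126.0, 17.0]), (0.71, [275.0, -312.0, 31.0])]
tray [(0.9, [489.0, 163.0, 2.0])]
cartridge []
marker []
mouse [(0.61, [655.0, 444.0, 27.0]), (0.34, [511.0, -255.0, 71.0])]
jar [(0.5, [472.0, -441.0, 71.0])]
bottle [(0.52, [619.0, -458.0, 71.0])]
vials [(0.73, [485.0, 487.0, 28.0])]
side [[405.7, 0.0, 255.9], [0.0, 405.7, 189.4], [0.0, 0.0, 1.0]] [[-0.903, 0.254, -0.345, 90.008], [-0.429, -0.547, 0.719, 917.256], [-0.006, 0.798, 0.603, 859.594], [0.0, 0.0, 0.0, 1.0]] ['frame', 'K', 'extrinsics']
unit [(0.96, [488.0, -208.0, 34.0]), (0.89, [613.0, -101.0, 29.0])]
tab_foot [(0.73, [614.0, -103.0, 28.0]), (0.58, [489.0, -207.0, 35.0])]
tab [(0.32, [491.0, 164.0, 6.0])]
cover [(0.86, [382.0, -120.0, 12.0]), (0.79, [269.0, -288.0, 25.0])]
cover_rib [(0.81, [272.0, -286.0, 31.0]), (0.6, [374.0, -122.0, 16.0]), (0.58, [505.0, -252.0, 67.0])]
tray [(0.73, [488.0, 167.0, 4.0])]
cartridge [(0.61, [515.0, 18.0, 34.0]), (0.36, [506.0, -245.0, 70.0])]
marker []
mouse []
jar [(0.48, [465.0, -430.0, 44.0])]
bottle [(0.88, [617.0, -451.0, 50.0])]
vials [(0.93, [481.0, 506.0, 31.0])]
1.3 [ 180.22229793 -546.02710204  206.94381817] [3.10170381e+00 4.98597461e-01 4.40289450e-05] [ 0.375707   -0.15480372 -0.62149315] 85.32099413101088 18.700000000000003
```

View pics/top1.png

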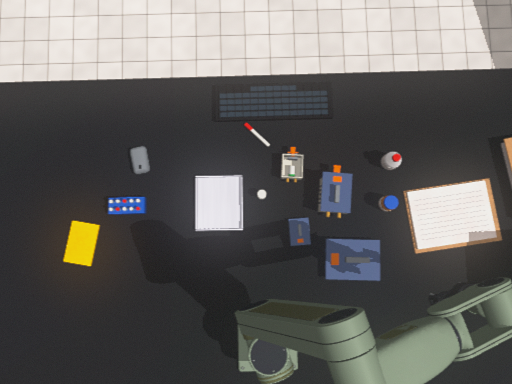

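```bash
python3 - <<'E'
import cv2
im=cv2.imread("pics/top1.png")
a=cv2.resize(im[185:285,230:370],None,fx=5.6,fy=5.6,interpolation=cv2.INTER_CUBIC)
cv2.imwrite("pics/crop1.png",a)
E
```

```text
(no output)
```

View pics/crop1.png

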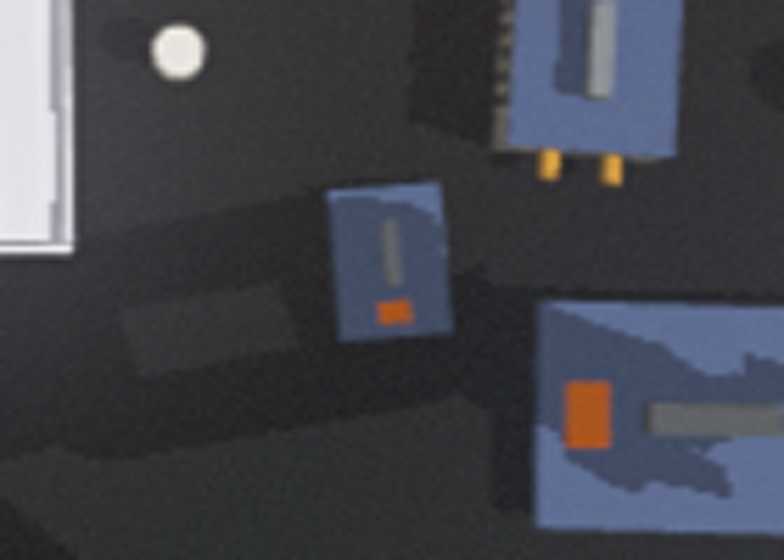

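View pics/side1.png

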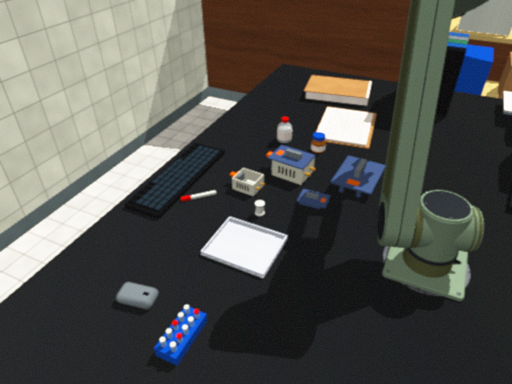

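Top view: the closed larger unit, with the middle-sized cover, is at (336,193) and its orange tab is at (337,169). The smaller open unit is at (292,166), the small loose cover at (300,232) and the large loose cover at (353,260). The tray is at (219,203) and the cartridge at (262,194). The job's unit is the one at (336,193): it is the larger unit and its fitted cover is the middle size. I'll confirm this in a crop and measure it.

```bash
cat > h.py <<'E'
import numpy as np,cv2
def ray(d,uv,z,E=None):
    K=np.array(d["K"]);E=np.array(d["extrinsics"]) if E is None else E
    o=[]
    for u,v in np.atleast_2d(uv):
        c=np.linalg.inv(K)@[u,v,1]; w=E[:3,:3]@[c[0],-c[1],-c[2]]; o.append(E[:3,3]+w*(z-E[2,3])/w[2])
    return np.array(o)
def proj(d,P,E=None):
    K=np.array(d["K"]);E=np.array(d["extrinsics"]) if E is None else E
    c=(np.atleast_2d(P)-E[:3,3])@E[:3,:3]; q=np.c_[c[:,0],-c[:,1],-c[:,2]]@K.T
    return q[:,:2]/q[:,2:]
E
python3 - <<'E'
from h import *
d=np.load("top.npz"); im=d["frame"]; hsv=cv2.cvtColor(im,cv2.COLOR_BGR2HSV)
def comp(m,box,z,name):
    x0,y0,x1,y1=box; k=np.zeros(m.shape,np.uint8);k[y0:y1,x0:x1]=m[y0:y1,x0:x1]*255
    n,l,s,c=cv2.connectedComponentsWithStats(k)
    for i in range(1,n):
        if s[i,4]<15: continue
        ys,xs=np.where(l==i); R=cv2.minAreaRect(np.c_[xs,ys].astype(np.float32)); W=ray(d,cv2.boxPoints(R),z)
        print(name,s[i].tolist(),"ctr",ray(d,R[0],z)[0].round(1)[:2],"edges",[ (np.linalg.norm(e).round(1),np.degrees(np.arctan2(e[1],e[0])).round(1)) for e in (W[1]-W[0],W[2]-W[1])])
H,S,V=hsv[...,0],hsv[...,1],hsv[...,2]
comp((H>100)&(H<130)&(S>60)&(V>50),(315,165,358,218),70,"plate")
comp((H<20)&(S>150)&(V>120),(320,155,355,220),54,"orange")
comp((S<60)&(V>80),(328,178,348,208),92,"rib")
comp((V>150)&(S<60),(185,165,250,240),16,"tray")
a=cv2.resize(im[155:225,300:375],None,fx=8,fy=8,interpolation=cv2.INTER_CUBIC); cv2.imwrite("pics/crop2.png",a)
E
```

```text
plate [321, 171, 32, 42, 1016] ctr [ 509.5 -258.9] edges [(np.float64(142.0), np.float64(-5.4)), (np.float64(106.9), np.float64(-94.6))]
orange [333, 165, 8, 8, 57] ctr [ 594.3 -267.1] edges [(np.float64(25.1), np.float64(-91.7)), (np.float64(25.3), np.float64(177.1))]
orange [333, 176, 8, 6, 44] ctr [ 558.2 -265.3] edges [(np.float64(25.0), np.float64(-91.7)), (np.float64(18.0), np.float64(177.1))]
rib [334, 185, 6, 18, 99] ctr [ 500.8 -255.9] edges [(np.float64(17.4), np.float64(-91.7)), (np.float64(59.3), np.float64(177.2))]
tray [195, 175, 48, 56, 2609] ctr [487.9 160.5] edges [(np.float64(171.8), np.float64(-91.7)), (np.float64(200.3), np.float64(178.6))]
```

View pics/crop2.png

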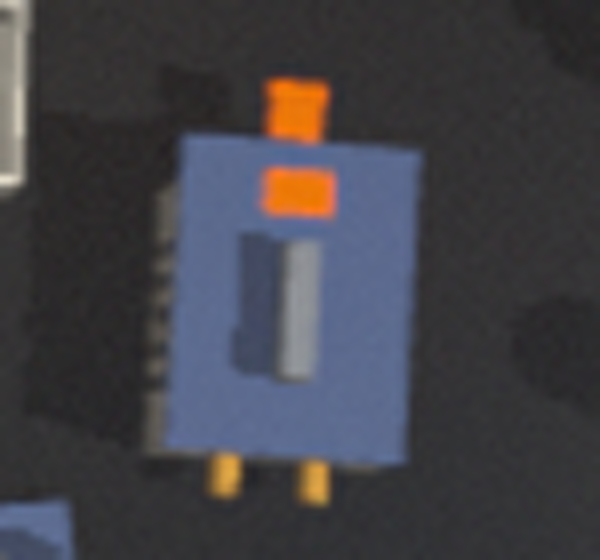

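Crop: the plate measures 142 x 107, which matches the middle cover on the larger unit. The tab pad is at about (337,169) and the rib at (337,194). I'll look closer with the wrist camera.

Call:
apply_moves(
  moves=[3,3,8,0,0,35,28.5,11,-23,0,35,28.5,11,-23,0,35,28.5,11,-23,0,35,28.5,11,-23,0,35,28.5,11,-23,0,35,28.5,11,-23,0,35,28.5,11,-23,0,35,28.5,11,-23,0,35,28.5,11,-23,0,35,28.5,11,-23,0,35,28.5,11,-23,0],
)

```text
time: 2.5
position: [530.4, -260.6, 316.6]
ee_rot: [3.139, -0.127, -0.002]
ft_force: [-0.3, -1.1, 0.9]
width: -0.0
grasp_force: 0.0
```

```bash
cat >> h.py <<'E'
def wrist(r,name=None):
    from scipy.spatial.transform import Rotation as Rn
    s=r.read_state(); d=r.camera("wrist"); T=np.eye(4); T[:3,:3]=Rn.from_rotvec(s["ee_rot"]).as_matrix(); T[:3,3]=s["position"]
    E=T@np.array(d["tool_from_camera"]); d["extrinsics"]=E
    if name: cv2.imwrite(f"pics/{name}.png",d["frame"]); np.savez(name+".npz",frame=d["frame"],K=d["K"],extrinsics=E)
    return d
E
python3 - <<'E'
from h import *
from workcell import r
d=wrist(r,"w1"); s=r.read_state(); print(s["time"],s["position"],s["ee_rot"],s["width"],s["ft_force"]); print(d["extrinsics"].round(3).tolist(), np.array(d["K"]).tolist())
E
```

```text
2.55 [ 529.71535722 -261.24380917  316.613594  ] [ 3.13856575e+00 -1.29332062e-01 -1.75939137e-03] 0.17811788851287338 [0.34685315 0.29923153 0.53491407]
[[-0.081, 0.95, 0.303, 608.388], [-0.997, -0.077, -0.025, -267.251], [-0.0, -0.304, 0.953, 482.999], [0.0, 0.0, 0.0, 1.0]] [[302.71705192238613, 0.0, 257.87955700059683], [0.0, 302.71705192238613, 189.35891046301566], [0.0, 0.0, 1.0]]
```

View pics/w1.png

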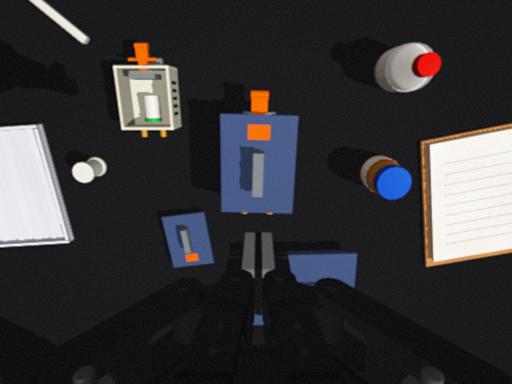

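The wrist view shows the job's cover at (259,163), its rib at (258,175) and the pad at (260,100).

```bash
python3 - <<'E'
from h import *
d=np.load("w1.npz"); im=d["frame"]; hsv=cv2.cvtColor(im,cv2.COLOR_BGR2HSV); H,S,V=[hsv[...,i] for i in range(3)]
def comp(m,box,z,name):
    x0,y0,x1,y1=box; k=np.zeros(m.shape,np.uint8);k[y0:y1,x0:x1]=m[y0:y1,x0:x1]*255
    n,l,s,c=cv2.connectedComponentsWithStats(k)
    for i in range(1,n):
        if s[i,4]<40: continue
        ys,xs=np.where(l==i); W=ray(d,np.c_[xs,ys],z)[:,:2].astype(np.float32); R=cv2.minAreaRect(W)
        print(name,s[i].tolist(),"ctr",np.round(R[0],1),np.round(R[1],1),round(R[2],1),"box",W.min(0).round(1),W.max(0).round(1))
comp((H>100)&(H<130)&(S>60)&(V>40),(210,100,310,222),70,"plate")
comp((H<20)&(S>150)&(V>100),(230,80,290,145),54,"orange54")
comp((H<20)&(S>150)&(V>100),(230,80,290,145),70,"orange70")
comp((S<70)&(V>75),(245,145,272,202),92,"rib")
E
```

```text
plate [219, 113, 81, 102, 6713] ctr [ 511.5 -259. ] [106.9 143.1] 83.8 box [ 435.3 -319.2] [ 587.  -198.4]
orange54 [250, 90, 20, 24, 426] ctr [ 596.8 -268.4] [25.7 30.1] 85.3 box [ 581.2 -282.1] [ 612.7 -255.8]
orange54 [248, 125, 22, 15, 329] ctr [ 556.  -263.7] [29.6 19.4] 85.3 box [ 545.1 -279.1] [ 566.9 -248.3]
orange70 [250, 90, 20, 24, 426] ctr [ 597.2 -268.3] [24.8 29. ] 85.3 box [ 582.2 -281.5] [ 612.5 -256.2]
orange70 [248, 125, 22, 15, 329] ctr [ 558.  -263.9] [28.5 18.7] 85.3 box [ 547.5 -278.7] [ 568.4 -249. ]
rib [252, 153, 12, 44, 495] ctr [ 504.2 -258.1] [14.7 59.4] 85.0 box [ 474.1 -267.7] [ 534.2 -248.2]
```

Call:
apply_moves(
  moves=[5,-0.4,-3,0,0,10.6,-0.8,-5,0,0,10.6,-0.8,-10,0,0,10.6,-0.8,-15,0,0,10.6,-0.8,-20,0,0,10.6,-0.8,-24,0,0,10.6,-0.8,-26.5,0,0,10.6,-0.8,-27.8,0,0,10.6,-0.8,-27.8,0,0,10.6,-0.8,-27.8,0,0],
)

```text
time: 3.55
position: [636.9, -270.3, 40.6]
ee_rot: [3.138, -0.131, 0.004]
ft_force: [0.5, -0.2, 0.6]
width: -0.3
grasp_force: 0.0
```

```bash
python3 - <<'E'
from h import *
from workcell import r
d=r.camera("side"); im=d["frame"]; cv2.imwrite("pics/s2.png",cv2.resize(im[120:220,220:340],None,fx=6,fy=6,interpolation=cv2.INTER_CUBIC))
f=[]
for i in range(4):
    r.camera("side"); s=r.read_state(); f.append(s["ft_force"])
print(np.round(f,2).tolist(),s["position"],s["ee_rot"])
E
```

```text
[[-0.26, -0.48, 0.44], [0.16, 1.01, -0.19], [0.12, -0.22, 0.07], [0.53, -0.01, -0.16]] [ 637.03050566 -269.40032376   40.68544068] [ 3.13772695 -0.1296079   0.00421815]
```

View pics/s2.png

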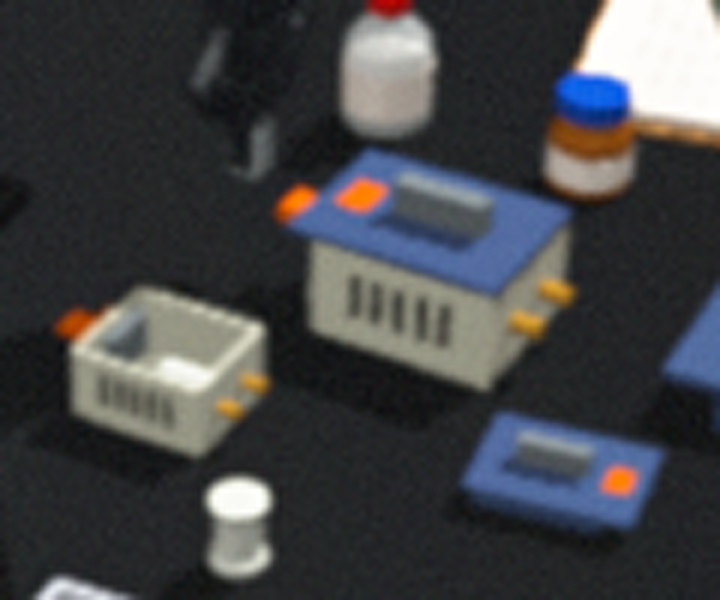

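The fingertip stands just outside the orange pad (295,205 in the crop), clear of it and in line. I'll approach slowly.

Call:
apply_moves(
  moves=[-0.2,0.02,-0.1,0,0,-0.4,0.03,-0.1,0,0,-0.6,0.05,-0.1,0,0,-0.8,0.07,-0.1,0,0,-0.9,0.08,-0.1,0,0,-0.9,0.08,-0.1,0,0],
)

```text
time: 4.4
position: [627.0, -268.2, 37.9]
ee_rot: [3.139, -0.13, -0.0]
ft_force: [0.6, 0.3, -0.6]
width: -0.3
grasp_force: 0.0
```

Call:
apply_moves(
  moves=[-0.1,0.01,0,0,0,-0.2,0.02,0,0,0,-0.3,0.03,0,0,0,-0.3,0.03,0,0,0],
)

```text
time: 4.8
position: [624.1, -267.9, 37.9]
ee_rot: [3.139, -0.13, -0.0]
ft_force: [0.2, 0.2, -0.9]
width: -0.1
grasp_force: 0.0
```

Call:
apply_moves(
  moves=[-0.1,0.01,0,0,0,-0.2,0.02,0,0,0,-0.2,0.02,0,0,0],
)

```text
time: 5.1
position: [622.1, -267.7, 37.9]
ee_rot: [3.139, -0.13, -0.0]
ft_force: [-0.3, 0.6, 0.2]
width: -0.1
grasp_force: 0.0
```

Call:
apply_moves(
  moves=[-0.1,0.01,0,0,0,-0.2,0.02,0,0,0,-0.2,0.02,0,0,0],
)

```text
time: 5.4
position: [620.0, -267.5, 37.9]
ee_rot: [3.139, -0.13, -0.0]
ft_force: [-0.0, 0.2, 0.4]
width: 0.0
grasp_force: 0.0
```

Call:
apply_moves(
  moves=[-0.1,0.01,0,0,0,-0.2,0.02,0,0,0,-0.2,0.02,0,0,0],
)

```text
time: 5.7
position: [618.1, -267.3, 37.9]
ee_rot: [3.139, -0.13, -0.0]
ft_force: [0.3, -0.7, 0.2]
width: -0.2
grasp_force: 0.0
```

Call:
apply_moves(
  moves=[-0.1,0.01,0,0,0,-0.2,0.02,0,0,0,-0.2,0.02,0,0,0],
)

```text
time: 6.0
position: [616.0, -267.1, 37.9]
ee_rot: [3.139, -0.13, -0.0]
ft_force: [-0.1, 0.2, -0.6]
width: 0.0
grasp_force: 0.0
```

Call:
apply_moves(
  moves=[-0.1,0.01,0,0,0,-0.2,0.02,0,0,0,-0.2,0.02,0,0,0],
)

```text
time: 6.3
position: [614.1, -266.9, 37.9]
ee_rot: [3.139, -0.13, -0.0]
ft_force: [0.5, -0.3, -0.3]
width: -0.1
grasp_force: 0.0
```

Call:
apply_moves(
  moves=[-0.1,0.01,0,0,0,-0.2,0.02,0,0,0,-0.2,0.02,0,0,0],
)

```text
time: 6.6
position: [612.1, -266.7, 37.9]
ee_rot: [3.139, -0.13, -0.0]
ft_force: [-0.1, 0.5, -0.3]
width: 0.1
grasp_force: 0.0
```

```bash
python3 - <<'E'
from h import *
from workcell import r
s=r.camera("side")["frame"][130:180,240:320]; t=r.camera("top")["frame"][145:205,305:370]; w=wrist(r,"w2")["frame"]
a=cv2.resize(s,(480,300),interpolation=2); b=cv2.resize(t,(320,300),interpolation=2)
c=cv2.resize(w,(396,297)); out=np.zeros((600,800,3),np.uint8); out[:300,:480]=a; out[:300,480:]=b; out[300:597,:396]=c; out[300:597,400:796]=cv2.resize(w[170:270,190:323],(396,297),interpolation=2)
cv2.imwrite("pics/m3.png",out)
E
```

```text
(no output)
```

View pics/m3.png

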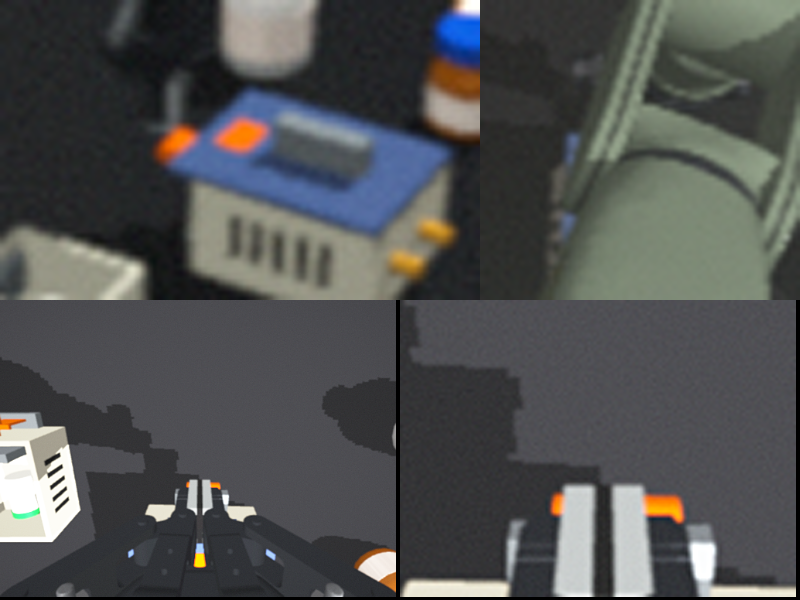

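The fingertips stand in front of the pad, a little to its +y side. The pad shows behind them at (552–683,508), about 3 mm to the right. I'll shift 2 mm in -y and carry on.

Call:
apply_moves(
  moves=[0,-0.2,0,0,0,-0.1,-0.2,0,0,0,-0.1,-0.2,0,0,0],
)

```text
time: 7.05
position: [611.1, -268.8, 37.9]
ee_rot: [3.139, -0.13, -0.0]
ft_force: [-0.6, -0.7, 0.0]
width: -0.1
grasp_force: 0.0
```

Call:
apply_moves(
  moves=[-0.1,0.01,0,0,0,-0.15,0.01,0,0,0,-0.15,0.01,0,0,0],
)

```text
time: 7.35
position: [609.6, -268.6, 37.9]
ee_rot: [3.139, -0.13, -0.0]
ft_force: [0.1, -0.0, 0.4]
width: -0.3
grasp_force: 0.0
```

Call:
apply_moves(
  moves=[-0.1,0.01,0,0,0,-0.2,0.02,0,0,0,-0.2,0.02,0,0,0],
)

```text
time: 7.65
position: [607.5, -268.4, 37.9]
ee_rot: [3.139, -0.13, -0.0]
ft_force: [0.3, -0.8, -0.6]
width: 0.0
grasp_force: 0.0
```

Call:
apply_moves(
  moves=[-0.1,0.01,0,0,0,-0.2,0.02,0,0,0,-0.2,0.02,0,0,0],
)

```text
time: 7.95
position: [605.6, -268.2, 37.9]
ee_rot: [3.139, -0.13, -0.0]
ft_force: [-0.1, -0.6, 0.4]
width: 0.3
grasp_force: 0.0
```

```bash
python3 - <<'E'
from h import *
d=np.load("w2.npz")
for x in (590,600,606,612,618,623,630): print(x,proj(d,[[x,-267,38],[x,-267,48],[x,-267,54]]).round(1).tolist())
from workcell import r
w=wrist(r,"w3")
cv2.imwrite("pics/m4.png",np.hstack([cv2.resize(d["frame"][190:290,206:306],(400,400),interpolation=2),cv2.resize(w["frame"][190:290,206:306],(400,400),interpolation=2)]))
E
```

```text
590 [[260.8, 261.5], [261.0, 270.5], [261.1, 276.3]]
600 [[259.5, 247.3], [259.6, 255.6], [259.7, 261.0]]
606 [[258.7, 238.5], [258.8, 246.4], [258.8, 251.6]]
612 [[257.9, 229.5], [257.9, 237.0], [257.9, 241.9]]
618 [[257.1, 220.3], [257.0, 227.4], [257.0, 232.1]]
623 [[256.4, 212.6], [256.3, 219.3], [256.2, 223.7]]
630 [[255.4, 201.5], [255.2, 207.6], [255.1, 211.7]]
```

View pics/m4.png

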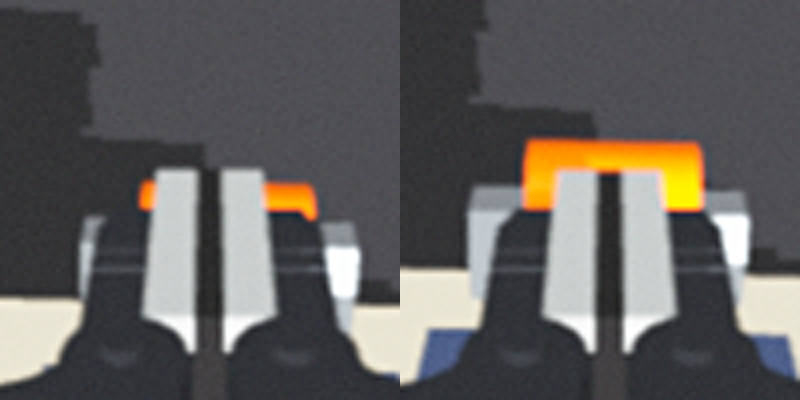

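```bash
python3 - <<'E'
from h import *
d=np.load("side.npz")
print("s2 tip seen ~(261.7,149)",[proj(d,[[637+dx,-269.4,z]])[0].round(1).tolist() for dx in(-11,0,11) for z in (40.7,55,65)])
print("m3",[proj(d,[[612+dx,-266.7,z]])[0].round(1).tolist() for dx in(-11,0,11) for z in (38,55,65)])
print("pad end at 108/98",[proj(d,[[503+a*.996,-258-a*.087,z]])[0].round(1).tolist() for a in (108,98) for z in (42,48,54)])
from workcell import r
f=r.camera("side")["frame"]; cv2.imwrite("pics/s5.png",np.hstack([cv2.resize(f[130:180,245:295],(400,400),interpolation=2),]*1))
E
```

```text
s2 tip seen ~(261.7,149) [[263.7, 154.5], [263.7, 151.3], [263.7, 149.0], [261.0, 153.9], [261.0, 150.7], [261.0, 148.4], [258.4, 153.2], [258.4, 150.0], [258.4, 147.7]]
m3 [[269.4, 157.0], [269.5, 153.1], [269.5, 150.8], [266.7, 156.3], [266.8, 152.5], [266.8, 150.2], [264.1, 155.7], [264.1, 151.8], [264.1, 149.5]]
pad end at 108/98 [[267.2, 155.4], [267.2, 154.1], [267.2, 152.7], [269.5, 156.1], [269.5, 154.8], [269.5, 153.4]]
```

View pics/s5.png

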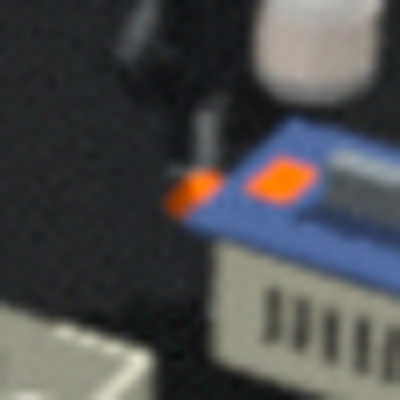

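The side and wrist views agree: the fingertips are above the pad, and their visible end is about 18–20 mm above the reported TCP. The pad end is at about x=611, and the fingers passed over it without contact. I'll back out, go 20 mm lower and approach again.

Call:
apply_moves(
  moves=[1.5,-0.1,0,0,0,3.4,-0.3,0,0,0,3.4,-0.3,0,0,0,3.4,-0.3,-1,0,0,3.4,-0.3,-2,0,0,3.4,-0.3,-2,0,0,3.4,-0.3,-2,0,0],
)

```text
time: 8.75
position: [638.8, -271.1, 17.1]
ee_rot: [-3.138, 0.13, 0.003]
ft_force: [0.3, -0.4, -0.6]
width: 0.0
grasp_force: 0.0
```

Call:
apply_moves(
  moves=[-0.3,0.03,0,0,0,-0.6,0.06,0,0,0,-0.8,0.07,0,0,0,-1.0,0.09,0,0,0,-1.1,0.1,0,0,0,-1.1,0.1,0,0,0],
)

```text
time: 9.35
position: [628.6, -270.3, 18.1]
ee_rot: [3.139, -0.13, 0.0]
ft_force: [0.4, 0.0, -0.1]
width: -0.2
grasp_force: 0.0
```

Call:
apply_moves(
  moves=[-0.1,0.01,0,0,0,-0.2,0.02,0,0,0,-0.3,0.03,0,0,0,-0.3,0.03,0,0,0],
)

```text
time: 9.75
position: [625.5, -269.9, 17.9]
ee_rot: [3.139, -0.13, -0.0]
ft_force: [0.4, 0.4, -0.2]
width: -0.1
grasp_force: 0.0
```

Call:
apply_moves(
  moves=[-0.1,0.01,0,0,0,-0.2,0.02,0,0,0,-0.2,0.02,0,0,0],
)

```text
time: 10.05
position: [623.6, -269.7, 17.9]
ee_rot: [3.139, -0.13, -0.0]
ft_force: [0.4, -0.0, 0.3]
width: 0.2
grasp_force: 0.0
```

Call:
apply_moves(
  moves=[-0.1,0.01,0,0,0,-0.2,0.02,0,0,0,-0.2,0.02,0,0,0],
)

```text
time: 10.35
position: [622.4, -269.7, 18.1]
ee_rot: [3.138, -0.13, 0.003]
ft_force: [2.4, 0.3, -2.1]
width: 0.0
grasp_force: 1.1
```

Call:
apply_moves(
  moves=[-0.1,0.01,0,0,0,-0.2,0.02,0,0,0,-0.2,0.02,0,0,0,-0.2,0.02,0,0,0],
)

```text
time: 10.75
position: [620.8, -269.5, 18.2]
ee_rot: [3.138, -0.13, 0.004]
ft_force: [4.8, -0.5, -1.8]
width: 0.4
grasp_force: 2.6
```

Call:
apply_moves(
  moves=[-0.1,0.01,0,0,0,-0.15,0.01,0,0,0,-0.15,0.01,0,0,0],
)

```text
time: 11.05
position: [619.6, -269.4, 18.3]
ee_rot: [3.138, -0.13, 0.005]
ft_force: [5.9, 0.1, -2.0]
width: -0.2
grasp_force: 2.9
```

Call:
apply_moves(
  moves=[-0.1,0.01,0,0,0,-0.15,0.01,0,0,0,-0.15,0.01,0,0,0],
)

```text
time: 11.35
position: [618.3, -269.4, 18.3]
ee_rot: [3.138, -0.13, 0.005]
ft_force: [6.3, 1.1, -1.6]
width: 0.1
grasp_force: 3.1
```

Call:
apply_moves(
  moves=[-0.1,0.01,0,0,0,-0.1,0.01,0,0,0,-0.1,0.01,0,0,0],
)

```text
time: 11.65
position: [617.5, -269.2, 18.3]
ee_rot: [3.138, -0.13, 0.006]
ft_force: [6.7, 0.6, -2.8]
width: -0.1
grasp_force: 3.3
```

Call:
apply_moves(
  moves=[-0.05,0,0,0,0,-0.05,0,0,0,0,-0.05,0,0,0,0,-0.05,0,0,0,0,-0.05,0,0,0,0,-0.05,0,0,0,0,-0.05,0,0,0,0,-0.05,0,0,0,0,-0.05,0,0,0,0,-0.05,0,0,0,0,-0.05,0,0,0,0,-0.05,0,0,0,0],
)

```text
time: 12.85
position: [617.2, -269.2, 18.4]
ee_rot: [3.138, -0.13, 0.007]
ft_force: [6.2, 0.5, -1.6]
width: 0.2
grasp_force: 3.5
```

```bash
python3 - <<'E'
from h import *
from workcell import r
f=[]
for i in range(6):
    d=r.camera("side"); s=r.read_state(); f.append(s["ft_force"])
print(np.mean(f,0),s["position"],s["time"])
im0=np.load("side.npz")["frame"]
cv2.imwrite("pics/s6.png",np.hstack([cv2.resize(x[125:190,255:325],(400,371),interpolation=2) for x in (im0,d["frame"])]))
E
```

```text
[ 6.87626898  0.25196122 -1.59053558] [ 617.21422182 -269.22126012   18.37382596] 13.15
```

View pics/s6.png

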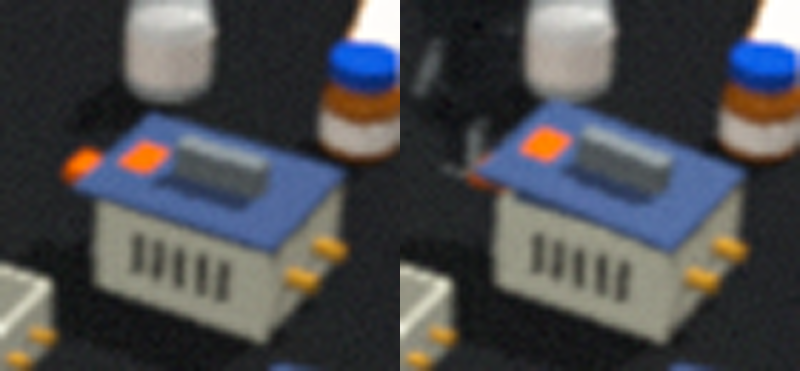

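The right picture shows the cover's tab end risen: its orange mark went from y 157 to 145, about 2 px or 9 mm. I'll hold a little longer and then let go.

Call:
apply_moves(
  moves=[0,0,0,0,0,0,0,0,0,0,0,0,0,0,0,0,0,0,0,0,0,0,0,0,0,0,0,0,0,0,0.5,-0.05,0,0,0,1.5,-0.1,0,0,0,3,-0.3,0,0,0,3,-0.3,0,0,0],
)

```text
time: 14.15
position: [645.9, -272.1, 17.6]
ee_rot: [3.139, -0.129, -0.001]
ft_force: [0.0, 0.1, 0.4]
width: -0.1
grasp_force: 0.0
```

```bash
python3 - <<'E'
from h import *
from workcell import r
im0=np.load("side.npz"); d=r.camera("side"); im=d["frame"]
def blob(f):
    h=cv2.cvtColor(f,cv2.COLOR_BGR2HSV); m=((h[...,0]<20)&(h[...,1]>150)&(h[...,2]>120)).astype(np.uint8); m[:,:272]=0;m[:,300:]=0;m[:140]=0;m[165:]=0
    n,l,s,c=cv2.connectedComponentsWithStats(m); return [(s[i,4],c[i].round(2).tolist()) for i in range(1,n) if s[i,4]>10]
print(blob(im0["frame"]),blob(im))
for z in (70,75,80): print(proj(im0,[[558,-264,z]]).round(2))
# pad
def pad(f):
    h=cv2.cvtColor(f,cv2.COLOR_BGR2HSV); m=((h[...,0]<20)&(h[...,1]>150)&(h[...,2]>60)); m[:,:262]=0;m[:,274]=0;m[:,275:]=0;m[:145]=0;m[163:]=0; y,x=np.where(m); return len(x),x.mean(),y.mean(),x.min()
print(pad(im0["frame"]),pad(im))
print(r.read_state()["position"],r.read_state()["ft_force"])
E
```

```text
[(np.int32(23), [280.0, 152.3])] [(np.int32(25), [280.0, 150.0])]
[[279.97 152.63]]
[[280.01 151.47]]
[[280.05 150.3 ]]
(25, np.float64(268.32), np.float64(153.16), np.int64(266)) (19, np.float64(267.57894736842104), np.float64(154.31578947368422), np.int64(266))
[ 644.7329093  -271.92025103   17.44575711] [-0.57427239  1.07626021 -0.56110161]
```

The mark rose 2.3 px, about 10 mm, so the cover is released. Next I go over the rib with the fingers 40% open.

Call:
apply_moves(
  moves=[0,0,5,0,40,0,0,10,0,40,0,0,15,0,40,-5,0.5,17,0,40,-10,1.0,17,0,40,-14.3,1.4,17,0,40,-14.3,1.4,17,0,40,-14.3,1.4,17,0,40],
)

```text
time: 15.0
position: [500.5, -257.8, 188.3]
ee_rot: [-3.139, 0.131, 0.001]
ft_force: [0.9, -0.6, 0.6]
width: 34.2
grasp_force: 0.0
```

```bash
python3 - <<'E'
from h import *
from workcell import r
d=wrist(r,"w7"); s=r.read_state(); print(s["position"],s["ee_rot"],s["width"])
im=d["frame"]; hsv=cv2.cvtColor(im,cv2.COLOR_BGR2HSV); H,S,V=[hsv[...,i] for i in range(3)]
def comp(m,z,name,zmin=60):
    n,l,st,c=cv2.connectedComponentsWithStats((m*255).astype(np.uint8))
    for i in range(1,n):
        if st[i,4]<zmin: continue
        ys,xs=np.where(l==i); W=ray(d,np.c_[xs,ys],z)[:,:2].astype(np.float32); R=cv2.minAreaRect(W)
        if abs(R[0][0]-510)<110 and abs(R[0][1]+260)<80: print(name,st[i].tolist(),np.round(R[0],1),np.round(R[1],1),round(R[2],1))
comp((H>100)&(H<130)&(S>60)&(V>40),75,"plate")
comp((H<20)&(S>150)&(V>100),78,"orange78")
comp((S<70)&(V>75),97,"rib")
for n in ("cover_rib","tray"): print([(round(b["confidence"],2),np.round(b["position"]).tolist()) for b in r.boxes_of("wrist",n)])
print(proj(d,[[501,-257.5,97],[471,-255,95],[531,-260,100],[501.5,-257.5,188]]).round(1).tolist(), proj(d,s["position"]).round(1))
E
```

```text
[ 502.02893297 -258.1830627   188.35377284] [ 3.13845715e+00 -1.30348958e-01  6.82677310e-04] 33.95227959281812
plate [198, 86, 124, 148, 14317] [ 513.7 -258.4] [108.4 140.4] 83.3
orange78 [246, 54, 29, 35, 307] [ 595.8 -267.8] [23.7 27.1] 85.2
rib [249, 144, 19, 71, 1142] [ 505.  -258.1] [14.9 64.1] 83.7
rib [198, 233, 23, 47, 544] [ 434.2 -204.5] [14.6 51.8] 72.1
rib [295, 233, 24, 47, 544] [ 426.2 -299.5] [51.9 15.1] 7.5
[(0.93, [306.0, -262.0, 26.0]), (0.62, [522.0, -262.0, 75.0])]
[(0.54, [410.0, 76.0, 8.0])]
[[257.3, 184.6], [257.4, 215.1], [257.2, 151.7], [256.8, 227.5]] [[257.9 226.8]]
```

```bash
python3 - <<'E'
from h import *
d=np.load("w7.npz"); im=d["frame"]; hsv=cv2.cvtColor(im,cv2.COLOR_BGR2HSV); m=(hsv[...,1]<70)&(hsv[...,2]>75)
for y in (233,234,236,240,250,260,275): 
    x=np.where(m[y,190:330])[0]+190; a=x[x<258];b=x[x>=258]; print(y,a.min() if len(a) else 0,a.max() if len(a) else 0,b.min() if len(b) else 0,b.max() if len(b) else 0)
# candidate tip points: x offset ex, inner +-17 in tool y
y=np.array([-.083,-.9966,0]); x=np.array([.9966,-.083,0]); p=np.array([502,-258.2,188.35])
for ex in (0,8,11):
  for h in (0,10,20,30,40): print(ex,h,proj(d,[p+ex*x-17*y+[0,0,h],p+ex*x+17*y+[0,0,h]]).round(0).tolist())
E
```

```text
233 210 220 287 306
234 210 220 296 306
236 209 220 296 307
240 208 219 297 308
250 205 216 300 311
260 201 213 303 315
275 206 211 304 310
0 0 [[230.0, 227.0], [286.0, 227.0]]
0 10 [[228.0, 234.0], [288.0, 234.0]]
0 20 [[226.0, 243.0], [290.0, 243.0]]
0 30 [[224.0, 252.0], [291.0, 252.0]]
0 40 [[222.0, 262.0], [294.0, 262.0]]
8 0 [[229.0, 215.0], [287.0, 215.0]]
8 10 [[228.0, 221.0], [288.0, 221.0]]
8 20 [[226.0, 229.0], [290.0, 229.0]]
8 30 [[224.0, 238.0], [292.0, 238.0]]
8 40 [[221.0, 247.0], [294.0, 247.0]]
11 0 [[229.0, 210.0], [287.0, 210.0]]
11 10 [[227.0, 216.0], [288.0, 216.0]]
11 20 [[226.0, 224.0], [290.0, 224.0]]
11 30 [[224.0, 232.0], [292.0, 232.0]]
11 40 [[221.0, 242.0], [295.0, 242.0]]
```

Call:
apply_moves(
  moves=[0.1,0,-4,0,40,0.1,0,-8,0,40,0.1,0,-10.5,0,40,0.1,0,-12,0,40,0.1,0,-12.6,0,40,0.1,0,-12.6,0,40,0.1,0,-12.6,0,40],
)

```text
time: 15.85
position: [504.3, -258.4, 62.6]
ee_rot: [3.138, -0.129, 0.002]
ft_force: [0.9, -0.7, -0.8]
width: 34.1
grasp_force: 0.0
```

Call:
apply_moves(
  moves=[0,0,-0.1,0,40,0,0,-0.2,0,40,0,0,-0.3,0,40,0,0,-0.3,0,40],
)

```text
time: 16.25
position: [503.2, -258.1, 59.1]
ee_rot: [3.139, -0.13, 0.0]
ft_force: [0.8, 0.7, 0.2]
width: 34.5
grasp_force: 0.0
```

Call:
apply_moves(
  moves=[0,0,-0.1,0,40,0,0,-0.2,0,40,0,0,-0.3,0,40,0,0,-0.3,0,40],
)

```text
time: 16.65
position: [503.1, -258.0, 55.7]
ee_rot: [-3.139, 0.13, 0.001]
ft_force: [-0.2, 0.9, 1.2]
width: 34.4
grasp_force: 0.0
```

Call:
apply_moves(
  moves=[0,0,0,0,30,0,0,0,0,22,0,0,0,0,19,0,0,0,0,18,0,0,0,0,18],
  squeeze=25,
)

```text
time: 17.15
position: [503.3, -258.0, 56.0]
ee_rot: [3.139, -0.13, 0.0]
ft_force: [0.9, 0.6, -0.0]
width: 15.6
grasp_force: 0.0
```

Call:
apply_moves(
  moves=[0,0,-0.1,0,18,0,0,-0.2,0,18,0,0,-0.2,0,18],
)

```text
time: 17.45
position: [503.1, -258.0, 53.7]
ee_rot: [-3.139, 0.13, 0.001]
ft_force: [-0.2, -0.2, -0.1]
width: 15.1
grasp_force: 0.0
```

Call:
apply_moves(
  moves=[0,0,0,0,16,0,0,0,0,13,0,0,0,0,10,0,0,0,0,5,0,0,0,0,5,0,0,0,0,5],
  squeeze=30,
)

```text
time: 18.05
position: [503.1, -258.0, 53.9]
ee_rot: [-3.139, 0.13, 0.0]
ft_force: [-0.8, 0.7, -0.0]
width: 13.1
grasp_force: 30.4
```

Call:
apply_moves(
  moves=[0,0,0,0,5,0,0,0.3,0,5,0,0,0.7,0,5,0,0,1.2,0,5,0,0,2,0,5,0,0,3,0,5,0,0,4.5,0,5,0,0,6,0,5,0,0,8,0,5,0,0,10,0,5,0,0,10,0,5,0,0,10,0,5],
  squeeze=40,
)

```text
time: 19.25
position: [503.2, -258.0, 154.3]
ee_rot: [3.138, -0.13, 0.001]
ft_force: [0.5, 0.2, -2.4]
width: 12.8
grasp_force: 41.9
```

```bash
python3 - <<'E'
from h import *
from workcell import r
f=[];t=[]
for i in range(4):
    d=r.camera("side"); s=r.read_state(); f.append(s["ft_force"]);t.append(s["torque"])
print(np.mean(f,0),np.mean(t,0),s["position"],s["width"],s["time"])
im=d["frame"]; h=cv2.cvtColor(im,cv2.COLOR_BGR2HSV); m=((h[...,0]<20)&(h[...,1]>150)&(h[...,2]>120)).astype(np.uint8); m[:110]=0;m[170:]=0;m[:,:265]=0;m[:,315:]=0
n,l,st,c=cv2.connectedComponentsWithStats(m); print([(st[i,4],c[i].round(1).tolist()) for i in range(1,n) if st[i,4]>5])
for z in (165,170,175,180,185): print(z,proj(d,[[558,-264,z]]).round(1))
d=wrist(r,"w8"); im=d["frame"]; h=cv2.cvtColor(im,cv2.COLOR_BGR2HSV); m=((h[...,0]<20)&(h[...,1]>150)&(h[...,2]>100)).astype(np.uint8)
n,l,st,c=cv2.connectedComponentsWithStats(m); print([(st[i].tolist(),c[i].round(1).tolist()) for i in range(1,n) if st[i,4]>30])
E
```

```text
[ 0.500085   -0.09203819 -1.45349395] [0.00497565 0.0172089  0.02371269] [ 502.54701463 -257.68313635  152.76302902] 12.54392241953197 19.45
[(np.int32(9), [284.2, 116.8]), (np.int32(25), [281.0, 126.0]), (np.int32(8), [313.5, 142.5]), (np.int32(61), [271.4, 154.1]), (np.int32(10), [312.5, 168.0])]
165 [[280.8 129.7]]
170 [[280.8 128.4]]
175 [[280.9 127.1]]
180 [[280.9 125.9]]
185 [[281.  124.6]]
[([40, 0, 50, 8, 131], [69.6, 4.1]), ([62, 17, 17, 5, 50], [70.6, 19.2]), ([245, 52, 33, 41, 186], [260.6, 66.8]), ([75, 120, 12, 12, 81], [81.2, 125.4]), ([105, 120, 11, 11, 72], [110.4, 125.1]), ([248, 124, 42, 1, 42], [268.5, 124.0]), ([426, 166, 55, 54, 977], [443.6, 185.5])]
```

The cover is held and lifted. The mark is at z≈180, as expected, and the force is about 1.5 N. I'll carry it over to the tray.

Call:
apply_moves(
  moves=[-0.1,1,0,0,5,-0.2,3.5,0,0,5,-0.4,7,0,0,5,-0.6,11,0,0,5,-0.8,15,0,0,5,-1,19,0,0,5,-1.2,23,0,0,5,-1.4,27,0,0,5,-1.6,31,0,0,5,-1.8,35,0,0,5,-2,38,0,0,5,-2.1,40,0,0,5],
)

```text
time: 20.7
position: [481.1, 144.5, 153.7]
ee_rot: [-3.139, 0.127, 0.001]
ft_force: [0.2, 0.2, -1.5]
width: 13.4
grasp_force: 41.9
```

Call:
apply_moves(
  moves=[0,1.2,0,0,5,0,2,0,1,5,0,2,0,3,5,0,2,0,3,5,0,2,0,3,5],
)

```text
time: 21.2
position: [482.2, 161.4, 153.9]
ee_rot: [3.141, -0.049, -0.0]
ft_force: [0.7, -0.4, -1.7]
width: 13.2
grasp_force: 41.9
```

```bash
python3 - <<'E'
from h import *
from workcell import r
d=r.camera("side"); s=r.read_state(); print(s["position"],s["ee_rot"],s["width"],s["ft_force"],s["grasp_force"])
def cen(d,z,lo,hi):
    h=cv2.cvtColor(d["frame"],cv2.COLOR_BGR2HSV); H,S,V=[h[...,i] for i in range(3)]
    m=((H>100)&(H<130)&(S>60)&(V>40)).astype(np.uint8); n,l,st,c=cv2.connectedComponentsWithStats(m)
    for i in range(1,n):
        if st[i,4]<200: continue
        ys,xs=np.where(l==i); W=ray(d,np.c_[xs,ys],z)[:,:2].astype(np.float32); R=cv2.minAreaRect(W)
        if 350<R[0][0]<620 and 50<R[0][1]<300: print("plate",st[i].tolist(),np.round(R[0],1),np.round(R[1],1),round(R[2],1))
cen(d,175,0,0); t=r.camera("top"); cen(t,175,0,0); w=wrist(r,"w9"); cen(w,175,0,0)
for dd in (d,t,w):
    h=cv2.cvtColor(dd["frame"],cv2.COLOR_BGR2HSV); m=((h[...,0]<20)&(h[...,1]>150)&(h[...,2]>100)).astype(np.uint8)
    n,l,st,c=cv2.connectedComponentsWithStats(m)
    for i in range(1,n):
        if st[i,4]>8:
            p=ray(dd,c[i],179)[0]
            if 400<p[0]<640 and 50<p[1]<260: print("mark",st[i,4],c[i].round(1),p.round(1))
for c in("side","top"): print(c,[(round(b["confidence"],2),np.round(b["position"]).tolist()) for b in r.boxes_of(c,"tray")+r.boxes_of(c,"cover")])
# tray inner corners from initial top image
E
```

```text
[482.20529505 161.40822852 153.89342505] [ 3.14091971e+00 -4.95705359e-02 -3.13650414e-04] 13.03923896656266 [ 0.45046236  0.0532623  -3.29595438] 41.90418362617493
plate [211, 184, 65, 40, 1166] [492.5 165.6] [122.8 155.4] 87.6
plate [199, 204, 27, 16, 294] [445.3 168.2] [84.7 49.2] 89.2
plate [138, 91, 241, 197, 32114] [509.1 159.8] [110.  104.6] 88.6
plate [0, 141, 20, 63, 786] [525.5 283.1] [ 9.3 33.1] 73.7
plate [235, 302, 46, 31, 699] [436.  162.8] [26.5 21.2] 88.2
mark 24 [231.9 173.4] [577.   64.6 179. ]
mark 47 [228.6 194.1] [538.5 156.1 179. ]
mark 48 [185.2 197.6] [637.9 219.6 179. ]
mark 53 [264. 124.] [546.7 156.3 179. ]
mark 67 [255.2 164.7] [527.8 161.  179. ]
side [(0.85, [489.0, 163.0, 5.0]), (0.92, [272.0, -289.0, 28.0]), (0.63, [475.0, 185.0, 175.0]), (0.58, [379.0, -120.0, 12.0])]
top [(0.65, [460.0, 106.0, -0.0]), (0.87, [276.0, -310.0, 29.0]), (0.85, [380.0, -132.0, 16.0]), (0.8, [444.0, 156.0, 172.0])]
```

Call:
apply_moves(
  moves=[0,0,-2,0,5,0,0,-5,0,5,0,0,-8,0,5,0,0,-10,0,5,0,0,-11.5,0,5,0,0,-12.5,0,5,0,0,-13.2,0,5,0,0,-13.4,0,5,0,0,-13.4,0,5],
)

```text
time: 22.45
position: [482.5, 162.0, 20.2]
ee_rot: [-3.141, 0.048, -0.001]
ft_force: [-0.1, 0.0, -2.6]
width: 13.2
grasp_force: 41.9
```

Call:
apply_moves(
  moves=[0,0,-0.1,0,5,0,0,-0.2,0,5,0,0,-0.3,0,5,0,0,-0.4,0,5,0,0,-0.5,0,5,0,0,-0.5,0,5],
)

```text
time: 23.05
position: [482.1, 161.9, 14.8]
ee_rot: [3.141, -0.048, -0.0]
ft_force: [0.5, -0.1, -1.8]
width: 12.8
grasp_force: 41.9
```

Call:
apply_moves(
  moves=[0,0,-0.1,0,5,0,0,-0.2,0,5,0,0,-0.2,0,5],
)

```text
time: 23.35
position: [482.1, 161.9, 12.8]
ee_rot: [3.141, -0.048, -0.001]
ft_force: [-0.8, 0.2, -2.1]
width: 13.0
grasp_force: 41.9
```

Call:
apply_moves(
  moves=[0,0,-0.1,0,5,0,0,-0.2,0,5,0,0,-0.2,0,5],
)

```text
time: 23.65
position: [482.3, 162.0, 11.1]
ee_rot: [3.141, -0.048, 0.0]
ft_force: [-1.1, -1.0, 0.3]
width: 12.9
grasp_force: 42.2
```

Call:
apply_moves(
  moves=[0,0,-0.1,0,5,0,0,-0.1,0,5,0,0,-0.1,0,5],
)

```text
time: 23.95
position: [482.8, 162.0, 10.5]
ee_rot: [-3.141, 0.047, -0.002]
ft_force: [0.9, -0.3, 5.4]
width: 13.4
grasp_force: 42.9
```

Call:
apply_moves(
  moves=[0,0,-0.1,0,5,0,0,-0.1,0,5,0,0,-0.1,0,5],
)

```text
time: 24.25
position: [483.5, 162.0, 9.8]
ee_rot: [-3.141, 0.047, -0.004]
ft_force: [1.3, -1.1, 6.3]
width: 12.8
grasp_force: 43.2
```

Call:
apply_moves(
  moves=[0,0,0,0,5,0,0,-0.1,0,5,0,0,-0.1,0,5,0,0,-0.2,0,5,0,0,-0.2,0,5],
  squeeze=20,
)

```text
time: 24.75
position: [484.7, 162.2, 8.2]
ee_rot: [-3.141, 0.047, -0.008]
ft_force: [4.3, -2.1, 7.3]
width: 12.8
grasp_force: 43.4
```

Call:
apply_moves(
  moves=[0,0,-0.1,0,5,0,0,-0.1,0,5,0,0,-0.2,0,5,0,0,-0.2,0,5],
)

```text
time: 25.15
position: [485.9, 162.3, 6.6]
ee_rot: [-3.14, 0.046, -0.012]
ft_force: [4.2, -3.1, 7.7]
width: 12.8
grasp_force: 43.7
```

Call:
apply_moves(
  moves=[0,0,0,0,14,0,0,0,0,15,0,0,0,0,16,0,0,0,0,17,0,0,0,0,18,0,0,0,0,20,0,0,0,0,22],
)

```text
time: 25.85
position: [481.6, 161.9, 4.5]
ee_rot: [3.141, -0.047, -0.002]
ft_force: [0.9, 0.6, -0.1]
width: 19.0
grasp_force: 0.0
```

```bash
python3 - <<'E'
from h import *
from workcell import r
d=r.camera("side"); s=r.read_state(); print(s["position"],s["ee_rot"],s["width"],s["ft_force"],s["grasp_force"])
h=cv2.cvtColor(d["frame"],cv2.COLOR_BGR2HSV); m=((h[...,0]<20)&(h[...,1]>150)&(h[...,2]>100)).astype(np.uint8)
n,l,st,c=cv2.connectedComponentsWithStats(m)
for i in range(1,n):
    if st[i,4]>8 and 190<c[i][0]<300 and 200<c[i][1]<280: print(st[i],c[i].round(1),ray(d,c[i],28)[0].round(1),ray(d,c[i],33)[0].round(1))
E
```

```text
[481.77824757 161.88500061   4.62224316] [ 3.14088111e+00 -4.74810699e-02 -1.47373245e-03] 18.844251166050256 [ 0.38545431  0.77395707 -0.95167972] 0.0
[226 232  10   7  45] [230.4 234.8] [538.9 158.7  28. ] [536.2 163.3  33. ]
```

Released without residual force. I'll open more, retreat upward and check.

Call:
apply_moves(
  moves=[0,0,0.2,0,30,0,0,0.4,0,38,0,0,1,0,38,0,0,2.5,0,38,0,0,5,0,38,0,0,9,0,38,0,0,13,0,38,-3,-5,17,0,38,-6,-10,19,0,38,-9,-15,19,0,38,-11,-19,19,0,38,-11,-19,19,0,38],
)

```text
time: 27.1
position: [370.3, -29.8, 195.9]
ee_rot: [3.14, -0.049, 0.002]
ft_force: [1.4, 1.0, -0.7]
width: 32.5
grasp_force: 0.0
```

```bash
python3 - <<'E'
from h import *
from workcell import r
s=r.read_state(); print(s["time"],s["position"],s["ft_force"],s["width"])
for cn in("side","top"):
    d=r.camera(cn); h=cv2.cvtColor(d["frame"],cv2.COLOR_BGR2HSV); H,S,V=[h[...,i] for i in range(3)]
    for nm,m,z in (("plate",(H>100)&(H<130)&(S>60)&(V>40),28),("mark",(H<20)&(S>150)&(V>100),28),("rib",(S<60)&(V>70)&(V<190),50)):
        n,l,st,c=cv2.connectedComponentsWithStats(m.astype(np.uint8))
        for i in range(1,n):
            if st[i,4]<15: continue
            ys,xs=np.where(l==i); W=ray(d,np.c_[xs,ys],z)[:,:2].astype(np.float32); R=cv2.minAreaRect(W)
            if 420<R[0][0]<570 and 90<R[0][1]<240: print(cn,nm,st[i,4],np.round(R[0],1),np.round(R[1],1),round(R[2],1))
    for nme in("cover","cover_rib","tray","cartridge"): print(cn,nme,[(round(b["confidence"],2),np.round(b["position"]).tolist()) for b in r.boxes_of(cn,nme)])
E
```

```text
27.1 [370.3093935  -29.81755179 195.88490271] [ 1.3969809   1.01757886 -0.65942404] 32.53069776201973
side plate 1038 [490.8 164.7] [114.1 138.5] 88.2
side mark 43 [539.  158.5] [18.8 27.7] 0.5
side rib 774 [473.8 194.4] [182.1 203.6] 89.2
side rib 178 [473.9 123.7] [ 15.3 175.2] 88.9
side rib 165 [480.3 170.2] [32.  67.6] 88.5
side cover [(0.95, [266.0, -287.0, 29.0]), (0.88, [486.0, 174.0, 26.0]), (0.75, [381.0, -121.0, 15.0]), (0.72, [512.0, -228.0, 37.0])]
side cover_rib [(0.82, [485.0, 170.0, 24.0]), (0.62, [270.0, -286.0, 30.0]), (0.6, [378.0, -119.0, 14.0])]
side tray [(0.84, [473.0, 200.0, 4.0])]
side cartridge [(0.3, [488.0, 170.0, 30.0])]
top plate 874 [489.1 163.1] [ 97.4 137.9] 88.7
top mark 35 [535.9 160.3] [21.8 14.6] 88.3
top rib 708 [485.6 155.2] [171.6 201.6] 89.2
top rib 100 [478.1 161.2] [17.8 60.7] 88.9
top cover [(0.91, [274.0, -310.0, 31.0]), (0.83, [492.0, 163.0, 32.0]), (0.65, [372.0, -154.0, 14.0])]
top cover_rib [(0.83, [492.0, 162.0, 30.0]), (0.73, [276.0, -312.0, 33.0]), (0.61, [371.0, -150.0, 19.0])]
top tray [(0.85, [486.0, 154.0, -3.0])]
top cartridge [(0.5, [519.0, 5.0, 45.0])]
```

```bash
python3 -c "
from workcell import r
print(r.finish_job())"
```

```text
the job is handed in; nothing more can be done
None
```

I pressed the tab with at most about 7 N, held it until the cover's end had sprung up, and let it go. I then lifted the cover off by its rib and set it down level near the tray's middle. The job is handed in at about 27 s, but the hand-in call returned no verdict.

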